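Core change on the label rewinder, feed lever held at the third notch

TASK

Of the two white core sleeves, one slides fully home on the label rewinder's upright spindle and the other is too tight: try them, leave the one that fits fully home on the spindle, and put the tight one in the red tray. Once both are let go, press the rewinder's orange feed lever down past its first two clicks to the third notch (green mark), short of its end stop; it springs back if released, so finish while still holding it down there. Leave the tape roll and the carton where they are.

Things in the scene. Friction and masses are not known exactly. Their poses are not given: they have to be found in the camera images.
- rewinder: The label rewinder, fixed: a blue base 180 x 260 mm and 40 mm tall. Origin: centre of its underside on the work surface; x points from its front to its back (away from the robot at yaw 0), y to the spindle's side. On its top stand the spindle (at x -20, y +70 mm) and, between two round grey cheeks (up to 140 mm above the work surface) the lever pivot (at x +30, y -70 mm).
- spindle_foot (a point): The foot of the steel spindle, on its axis, on the top face of its 80 mm wide round turntable, 46 mm above the work surface. The spindle rises 45 mm from here, 24 mm in diameter, its last 6 mm tapering to 14 mm. Axes as the rewinder's. A sleeve is fully home when its underside is on this face.
- lever_pivot (a point): The lever's pivot axis, 95 mm above the work surface; the lever swings about the rewinder's y axis. The arm points to the rewinder's -x, towards the robot.
- lever_pad (a point): Middle of the top face of the orange pad on the lever (pad 55 mm along the lever, 36 mm wide, 12 mm thick), 97.5 mm out from the pivot; it moves with the lever. Press it straight down with closed fingers: at rest the lever points 34 degrees (0.6 rad) up, the pad about 155 mm above the work surface; at the third notch 14 degrees below level, the pad's middle about 78 mm above the work surface and 96 mm horizontally from the pivot.
- lever (a joint): The lever's angle in rad: 0 at rest (up), growing as it is pressed down. Clicks (spring-ball notches) at 0.28 and 0.56 (white marks on the cheek rims) and the third at 0.84 (green mark); end stop at 1.06. The spring always returns it to 0; pressing at the pad takes about 1.5 N at first and 4 to 5 N at the third notch, with a rise and fall of about 1.5 N over each click and about 7 N just past the third notch.
- sleeve_1: A white plastic core sleeve: an upright open tube, 44 mm outside diameter, 50 mm tall, 60 g, standing loose on the work surface. Origin: centre of its underside; z along the tube. Of the two sleeves, alike outside, one has a 27 mm bore and fits the spindle, the other a 20 mm bore and does not: it stops on the spindle's tip, about 40 mm above the turntable. Trying it, or looking at the bore from above, tells which is which.
- sleeve_2: A white plastic core sleeve: an upright open tube, 44 mm outside diameter, 50 mm tall, 60 g, standing loose on the work surface. Origin: centre of its underside; z along the tube. Of the two sleeves, alike outside, one has a 27 mm bore and fits the spindle, the other a 20 mm bore and does not: it stops on the spindle's tip, about 40 mm above the turntable. Trying it, or looking at the bore from above, tells which is which.
- red_tray: Red open-topped plastic tray, fixed, 130 x 130 mm outside, 45 mm tall, walls and floor 4 mm. Origin: centre of its underside on the work surface; x and y along its sides. The too tight sleeve goes in here. It and the blue tray swap sides at random.
- blue_tray: Blue open-topped plastic tray, fixed, 130 x 130 mm outside, 45 mm tall, walls and floor 4 mm. Origin: centre of its underside on the work surface; x and y along its sides. For other work: nothing goes in it.
- tape_roll: Bystander: amber ring of packing tape, 90 mm diameter, 45 mm tall, lying flat. Origin: centre of its underside.
- carton: Bystander: small cardboard carton 80 x 60 x 50 mm. Origin: centre of its underside.
Mind the look-alikes: they are no part of the job. Leave any blue or turquoise look-alike of the sleeve_1 alone.

How it is judged:
By the outcome, as a careful person would: the job done as asked, in the order asked, and still so for the second after the job is handed in, while the arm keeps its last pose, push and grip.
It also fails if it takes over 72 s, if anything falls off the work surface, if the arm or the gripper's body presses on something with over 40 N, if the wrist force passes 120 N, or if a joint passes its speed limit or range.

ROBOT

A 6-joint arm with a two-finger parallel gripper is mounted at the origin on the work surface. World frame = base frame: x ahead of the robot, y to its left, z up, the work surface at z = 0. Lengths are in m, angles in rad, forces in N, time in s.
With the tool pointing down it reaches from about 0.35 to 0.975 m from the base axis. Payload 4.9 kg.
Tool frame: the origin (TCP) lies between the finger pads; the fingertips stand 22 mm ahead of it and the grasp point (between the pads) lies 3 mm ahead of it; z points along the fingers, y is the line along which they close (so a half turn about z gives the same grasp; the last joint's range is limited). The gripper opens to 85 mm and grips with 20 to 120 N. Pads are 22 mm wide; open, the fingers measure 114 mm over their backs; the gripper's body (76 mm by 85 mm) begins 54 mm behind the grasp point. The pads swing forward as they close: fully open they stand 13 mm farther back than shut.
Start: joints at [-1.372, 0.053, 1.613, -0, 1.476, -0.119], TCP at [0.195, -0.594, 0.253] pointing down, gripper open.
Joint ranges: [-3.01, 3.01], [-1.01, 2.22], [0.06, 2.58], [-1.02, 4.17], [0.09, 2.62], [-3.14, 3.14]. Speed limits (rad/s): [2.57, 2.57, 3.14, 3.14, 3.14, 3.14].

INTERFACE

Orientations are given as a unit quaternion [w, x, y, z].
In Python, from plant import state, grab_frame, get_calibration, job_done, recognise, regions_of gives the robot as it stands.
- The arm moves only by the tool apply_moves, never from a script. Its argument "targets" is a list of rows, each an object with "translation": the shift along the tool's x, y, z normalised to -1 to 1, where 1 is 100 mm, a list of three; "twist": the turn about the tool's z normalised to -1 to 1, where 1 is 0.1 rad; "hand": the opening, from 0 (shut) to 1 (fully open). A call has 1 to 8 rows; each row shifts and turns the commanded pose from where the row before left it, along the tool's axes as they then stand; what a row does not reach is not made up. A row lasts 1/10 s, in which the tool goes at most 50 mm and 8.59 degrees, less where a joint would pass 70% of its speed; a pose out of reach is approached as far as the arm can. A call with a number of a shift or a turn outside -1 to 1 is refused whole. A call with a gripper value outside its range is refused whole. The fingers move at their own pace and stop on an object; the grip force is fixed at half the most. Time passes only in rows, so rows that do not move let the fingers close. It gives the time, the measured TCP pose, the force, the opening and the grip force at its end, in the units of the state.
- state(): the state, without advancing time (a new reading comes with each control period).
- grab_frame(name): name is "scene" or "side" or "wrist"; returns the picture (384x512x3 uint8, red, green, blue); there is no depth.
- get_calibration(name): a dict with "camera_matrix" (3x3 intrinsics, pixels), "pose" (4x4, takes a point from camera to world coordinates). Camera axes: x right, y up, looking along -z (the intrinsics and any distortion apply to the point x, -y, -z); pixel columns grow to the right and rows downward; lengths in m; the calibration is good to about 2 mm. A picture is of the moment at which its call begins: read the wrist's pose just before it. get_calibration takes no time and is no camera call; for the wrist camera it gives the pose at the moment of the call.
- job_done(): hands the job in; it is judged then, once.
Trained networks look in the newest picture that a camera, given by its name, has taken for a name from the list of things; names that differ only in an ending like _2 or _b are one class to them, and where a whole thing is asked for, a point or a joint stands for the part that bears it (a point fixed in the world has none). Each returns a list of dicts, best first, with "score" (0 to 1); they miss things now and then, are a little off and sometimes report something else, mostly with a low value. They report only what shows in the picture. A call takes as long as a camera call. They do not tell look-alikes from the thing itself.
- recognise(camera, query): "point" ([x, y, z] in m, in world coordinates, good to about 4 mm: the middle of the surface that is visible of it).
- regions_of(camera, query): "pixels" (384x512 bool, what is visible of it).
The state is a dict: "time": time; "joint_pos": joint angles; "joint_vel": joint speeds; "joint_efforts": joint torques, N m; "tool_pos": TCP position; "tool_rot": TCP orientation; "contact_force": force on the tool from outside, world axes, zero at the start; "ft_torque": the same for the moment, N m; "gripper_width": opening from 0.0 (shut) to 1.0 (fully open); "grasp_force": force on a finger pad.
Only numpy, scipy, OpenCV 4.12 (cv2) and the standard library are available. Lean on these libraries where they do the work, as an engineer would, in place of code of your own. Each camera call takes 0.05 s, during which the arm holds its last target. There are 200 camera calls.

## Working session

There is one attempt and no reset: what is moved stays moved. The work goes in short steps, Python scripts to look and compute and a tool call to move; the robot and the scene stay as the last step left them, time stands still between calls to the robot, and variables do not carry over. Pictures are saved under pics/ and viewed, at most 10 in all, crops included, and the job is handed in when it is done.

Besides the shell and the picture viewer there is one more tool, called after "Call:" in YAML: its name, and indented under it one key for each argument. apply_moves: Moves the arm, as the interface text tells. Its arguments: {"type":"object","properties":{"targets":{"type":"array"}},"required":["targets"]}

```bash
mkdir -p pics
cat > h.py <<'E'
import numpy as np, cv2
from plant import *
def proj(cam,p):
    c=get_calibration(cam);T=np.linalg.inv(np.array(c["pose"]));q=T[:3,:3]@np.array(p)+T[:3,3]
    u=np.array(c["camera_matrix"])@np.array([q[0],-q[1],-q[2]]);return u[:2]/u[2]
def ray(cam,px,z):
    c=get_calibration(cam);P=np.array(c["pose"]);d=np.linalg.inv(np.array(c["camera_matrix"]))@np.array([px[0],px[1],1.])
    d=P[:3,:3]@np.array([d[0],-d[1],-d[2]]);o=P[:3,3];return o+d*(z-o[2])/d[2]
E
python3 - <<'E'
from h import *
s=state();print(s["time"],s["tool_pos"],s["tool_rot"])
a=grab_frame("scene");b=grab_frame("side")
cv2.imwrite("pics/a.png",cv2.cvtColor(cv2.resize(a,(800,600)),cv2.COLOR_RGB2BGR))
cv2.imwrite("pics/b.png",cv2.cvtColor(cv2.resize(b,(800,600)),cv2.COLOR_RGB2BGR))
for cam in("scene","side"):
  for n in("sleeve_1","red_tray","blue_tray","rewinder","lever_pad","tape_roll","carton"):
    print(cam,n,[(np.round(r["point"],3).tolist(),round(r["score"],2),proj(cam,r["point"]).round().tolist()) for r in recognise(cam,n)])
E
```

```text
0.0 [ 0.19517594 -0.59311015  0.25206156] [-1.05311500e-03  9.87403420e-01  1.58219390e-01 -3.15014955e-05]
scene sleeve_1 [([0.604, 0.357, 0.049], 0.91, [321.0, 308.0]), ([0.632, 0.27, 0.044], 0.83, [287.0, 288.0]), ([0.551, 0.256, 0.048], 0.82, [309.0, 266.0]), ([0.686, 0.4, 0.047], 0.67, [306.0, 345.0]), ([0.603, -0.317, 0.04], 0.65, [169.0, 142.0]), ([0.376, -0.091, 0.047], 0.28, [275.0, 152.0]), ([0.411, -0.3, 0.016], 0.16, [225.0, 126.0])]
scene red_tray [([0.415, 0.294, 0.004], 0.62, [358.0, 257.0])]
scene blue_tray [([0.41, -0.3, 0.015], 0.87, [225.0, 126.0]), ([0.65, 0.012, 0.042], 0.62, [218.0, 221.0])]
scene rewinder [([0.654, 0.013, 0.04], 0.59, [217.0, 222.0])]
scene lever_pad []
scene tape_roll [([0.375, 0.091, 0.03], 0.84, [317.0, 194.0])]
scene carton [([0.376, -0.091, 0.047], 0.63, [276.0, 152.0])]
side sleeve_1 [([0.542, 0.269, 0.039], 0.95, [235.0, 264.0]), ([0.59, 0.365, 0.037], 0.94, [207.0, 294.0]), ([0.615, 0.283, 0.042], 0.87, [204.0, 265.0]), ([0.677, 0.409, 0.04], 0.81, [162.0, 305.0]), ([0.595, -0.316, 0.032], 0.56, [247.0, 154.0])]
side red_tray [([0.418, 0.285, 0.008], 0.9, [286.0, 283.0]), ([0.61, -0.055, 0.153], 0.43, [229.0, 158.0])]
side blue_tray [([0.411, -0.315, 0.017], 0.96, [298.0, 160.0])]
side rewinder [([0.64, 0.023, 0.042], 0.98, [216.0, 203.0])]
side lever_pad [([0.606, -0.052, 0.15], 0.7, [230.0, 159.0])]
side tape_roll [([0.372, 0.112, 0.034], 0.98, [307.0, 230.0])]
side carton [([0.377, -0.079, 0.039], 0.85, [306.0, 190.0])]
```

View pics/a.png

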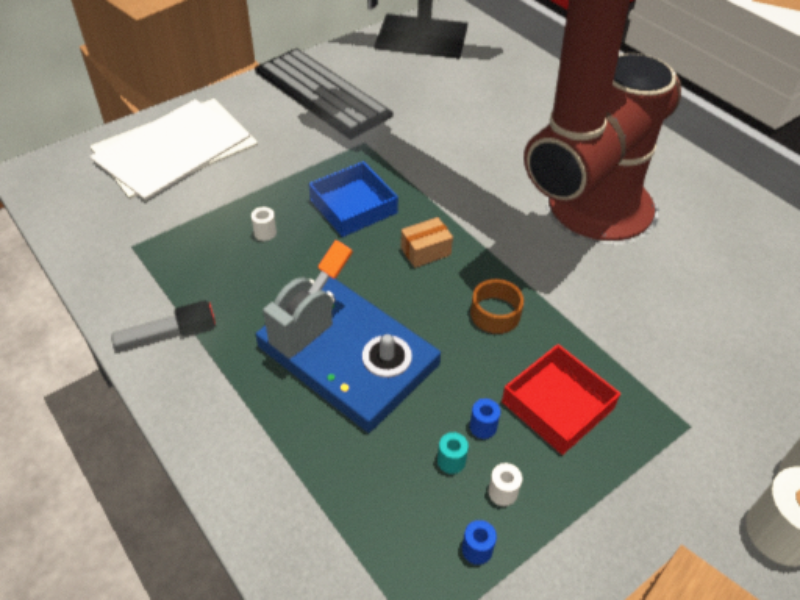

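View pics/b.png

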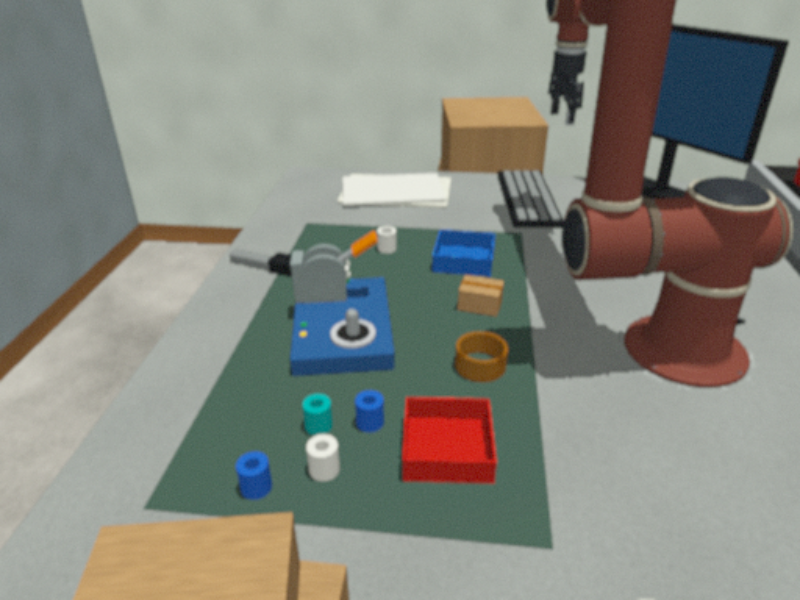

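The white sleeves are at 800-px scene (505,484) and (263,223). The look-alikes are blue (485,418), teal (452,452) and blue (478,542); I leave those alone. The red tray is at (561,400) and the spindle at (387,345). Next I check close crops and work out the rewinder pose.

Run:
```python
from h import *
a=grab_frame("scene")
f=lambda u,v:cv2.resize(a[v-20:v+20,u-20:u+20],(390,390),interpolation=cv2.INTER_CUBIC)
cv2.imwrite("pics/c.png",cv2.cvtColor(np.hstack([f(323,310),f(168,143)]),cv2.COLOR_RGB2BGR))
for cam in("scene","side"):
  im=grab_frame(cam).astype(int)
  print(cam,np.round(get_calibration(cam)["pose"],3)[:3,3])
  # white sleeves
  w=((im.min(2)>150)&(im.max(2)-im.min(2)<30)).astype(np.uint8)
  for p in([.6,.365,.05],[.603,-.317,.05],[.63,.08,.046]):
    u,v=proj(cam,p).astype(int);m=np.zeros_like(w);m[v-25:v+25,u-25:u+25]=w[v-25:v+25,u-25:u+25]
    ys,xs=np.nonzero(m);print(p,len(xs),xs.min(),xs.max(),ys.min(),ys.max(),ray(cam,(xs.mean(),ys.mean()),p[2]).round(3))
  for n in("rewinder","red_tray"):
    r=regions_of(cam,n)[0]["pixels"].astype(np.uint8)
    ys,xs=np.nonzero(r);h=cv2.convexHull(np.c_[xs,ys].astype(np.int32))
    ap=cv2.approxPolyDP(h,4,True)[:,0];print(n,[(q.tolist(),ray(cam,q,.04 if n=="rewinder" else .045)[:2].round(3).tolist()) for q in ap])
c=np.array(get_calibration("wrist")["pose"]);s=state();print("wrist",c.round(3).tolist(),s["tool_pos"])
print(get_calibration("wrist")["camera_matrix"])
```

```text
scene [1.048 0.666 1.05 ]
[0.6, 0.365, 0.05] 269 315 334 296 315 [0.595 0.356 0.05 ]
[0.603, -0.317, 0.05] 420 143 177 115 143 [ 0.594 -0.392  0.05 ]
[0.63, 0.08, 0.046] 305 232 262 214 240 [0.604 0.078 0.046]
rewinder [([281, 231], [0.538, 0.133]), ([235, 276], [0.709, 0.171]), ([168, 224], [0.758, -0.056]), ([164, 212], [0.747, -0.096]), ([168, 197], [0.712, -0.134]), ([216, 154], [0.516, -0.194]), ([281, 224], [0.524, 0.116])]
red_tray [([396, 252], [0.352, 0.353]), ([361, 290], [0.497, 0.376]), ([321, 256], [0.509, 0.252]), ([323, 247], [0.487, 0.236]), ([356, 221], [0.364, 0.227])]
side [0.402 0.96  0.699]
[0.6, 0.365, 0.05] 468 196 216 278 306 [0.588 0.369 0.05 ]
[0.603, -0.317, 0.05] 1105 220 269 124 173 [ 0.616 -0.422  0.05 ]
[0.63, 0.08, 0.046] 204 212 239 198 221 [0.602 0.074 0.046]
rewinder [([251, 236], [0.518, 0.16]), ([187, 239], [0.682, 0.19]), ([188, 160], [0.794, -0.233]), ([240, 150], [0.624, -0.329])]
red_tray [([316, 307], [0.352, 0.383]), ([260, 308], [0.468, 0.398]), ([261, 255], [0.484, 0.235]), ([311, 256], [0.363, 0.226])]
wrist [[0.311, 0.91, 0.273, 0.265], [-0.95, 0.299, 0.088, -0.571], [-0.001, -0.287, 0.958, 0.373], [0.0, 0.0, 0.0, 1.0]] [ 0.19529362 -0.59368377  0.25329269]
[[287.86975708   0.         253.52877955]
 [  0.         287.86975708 189.56439228]
 [  0.           0.           1.        ]]
```

View pics/c.png

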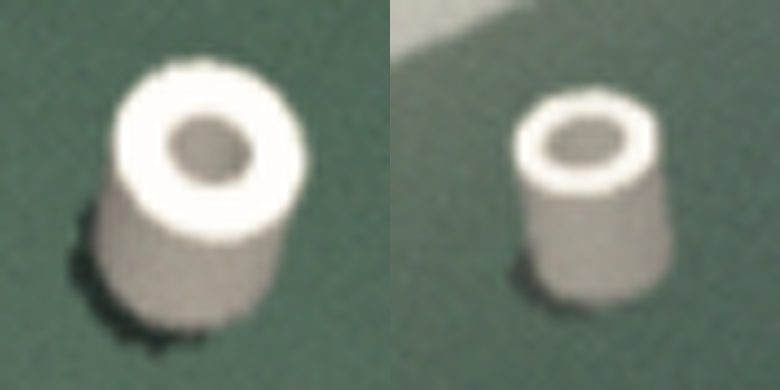

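The ratio of bore to outside diameter is clear in the crop. The sleeve at scene (324,305), left, has about a 20 mm bore, so it is tight. The sleeve at (168,138), right, has about a 26 mm bore, so it fits. I start with the fitting sleeve.

Call:
apply_moves:
  targets:
    - {"translation": [0.47,-0.14,0],"twist": 0,"hand": 1}
    - {"translation": [0.47,-0.14,0],"twist": 0,"hand": 1}
    - {"translation": [0.47,-0.14,0],"twist": 0,"hand": 1}
    - {"translation": [0.47,-0.14,0],"twist": 0,"hand": 1}
    - {"translation": [0.47,-0.14,0],"twist": 0,"hand": 1}
    - {"translation": [0.47,-0.14,0],"twist": 0,"hand": 1}
    - {"translation": [0.47,-0.14,0],"twist": 0,"hand": 1}
    - {"translation": [0.47,-0.14,0],"twist": 0,"hand": 1}

```text
time: 1.95
tool_pos: [0.519, -0.3684, 0.2535]
tool_rot: [0.0, 0.987, 0.158, 0.0]
contact_force: [1.2, -1.3, 0.4]
gripper_width: 1.001
grasp_force: 0.0
```

Call:
apply_moves:
  targets:
    - {"translation": [0.47,-0.14,0],"twist": 0,"hand": 1}
    - {"translation": [0.47,-0.14,0],"twist": 0,"hand": 1}
    - {"translation": [0,0,0],"twist": 0,"hand": 1}
    - {"translation": [0,0,0],"twist": 0,"hand": 1}

```text
time: 2.35
tool_pos: [0.5987, -0.313, 0.253]
tool_rot: [0.0, 0.987, 0.159, -0.0]
contact_force: [-0.2, 0.1, 0.1]
gripper_width: 1.002
grasp_force: 0.0
```

```bash
cat >> h.py <<'E'
from scipy.spatial.transform import Rotation as Ro
def tool():
    s=state();return np.array(s["tool_pos"]),Ro.from_quat(np.roll(s["tool_rot"],-1)).as_matrix()
def rim(cam,p,z,half=60,thr=200):
    """centre of white rim top near world point p at height z"""
    im=grab_frame(cam);u,v=proj(cam,[p[0],p[1],z]).astype(int)
    w=(im.min(2)>thr).astype(np.uint8);m=np.zeros_like(w);sl=(slice(max(v-half,0),v+half),slice(max(u-half,0),u+half));m[sl]=w[sl]
    cs,_=cv2.findContours(m,cv2.RETR_EXTERNAL,cv2.CHAIN_APPROX_NONE);out=[]
    for c in cs:
        if cv2.contourArea(c)<80: continue
        # contour points to world plane, fit circle
        P=np.array([ray(cam,q,z)[:2] for q in c[:,0].astype(float)])
        s=np.linalg.lstsq(np.c_[2*P,np.ones(len(P))],(P**2).sum(1),rcond=None)[0]
        out.append((s[:2].round(4).tolist(),round(float(np.sqrt(s[2]+s[0]**2+s[1]**2)),4),cv2.contourArea(c)))
    return out
E
python3 - <<'E'
from h import *
p,R=tool();print(p,R.round(3).tolist())
print("B wrist",rim("wrist",[.595,-.314],.05))
for px in((324.5,305.4),(168.2,137.6)): print(ray("scene",px,.05))
print("A scene",rim("scene",[.595,.36],.05,18))
cv2.imwrite("pics/d.png",cv2.cvtColor(grab_frame("wrist"),cv2.COLOR_RGB2BGR))
E
```

```text
[ 0.59866922 -0.31297603  0.25298875] [[0.949, 0.315, -0.001], [0.315, -0.949, -0.0], [-0.001, -0.0, -1.0]]
B wrist [([0.5962, -0.3333], 0.017, 246.0)]
[0.59390721 0.35638994 0.05      ]
[ 0.59788175 -0.32613085  0.05      ]
A scene [([0.5942, 0.3551], 0.0206, 240.0)]
```

View pics/d.png

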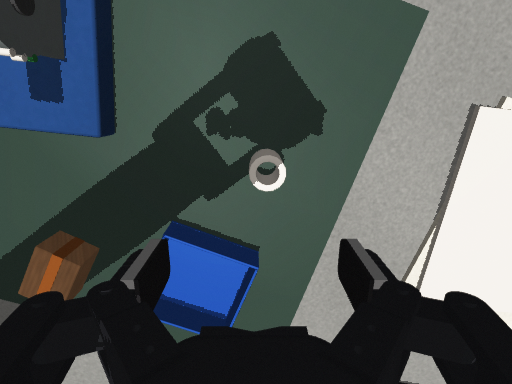

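The wrist picture shows the sleeve rim at (267,172), half in the gripper's shadow, with a wide bore of 27 mm class. The blue tray and carton are clear of the fingers.

Run:
```python
from h import *
p,R=tool()
for t in(100,120,140):print(t,rim("wrist",[.595,-.326],.05,40,t))
b=ray("wrist",(267,172),.05);print(b);print(proj("wrist",[.5979,-.326,.05]))
t=np.array([.5975,-.3265,.03]);print("tool delta",R.T@(t-p))
```

```text
100 [([0.5997, -0.3301], 0.0219, 1059.0)]
120 [([0.5983, -0.3308], 0.0209, 1006.0)]
140 [([0.5965, -0.3334], 0.0166, 257.0)]
[ 0.59934642 -0.33039936  0.05      ]
[262.98064967 172.01044648]
tool delta [-0.00322822  0.01129755  0.22327777]
```

Call:
apply_moves:
  targets:
    - {"translation": [-0.05,0.15,0.3],"twist": 0,"hand": 1}
    - {"translation": [0,0,0.5],"twist": 0,"hand": 1}
    - {"translation": [0,0,0.5],"twist": 0,"hand": 1}
    - {"translation": [0,0,0.45],"twist": 0,"hand": 1}
    - {"translation": [0,0,0.25],"twist": 0,"hand": 1}
    - {"translation": [0,0,0.18],"twist": 0,"hand": 1}
    - {"translation": [0,0,0],"twist": 0,"hand": 0}
    - {"translation": [0,0,0],"twist": 0,"hand": 0}

```text
time: 3.45
tool_pos: [0.5985, -0.3305, 0.0367]
tool_rot: [0.001, 0.987, 0.158, 0.001]
contact_force: [0.3, 0.2, 0.5]
gripper_width: 0.694
grasp_force: 0.0
```

Call:
apply_moves:
  targets:
    - {"translation": [0,0,0],"twist": 0,"hand": 0}
    - {"translation": [0,0,0],"twist": 0,"hand": 0}
    - {"translation": [0,0,0],"twist": 0,"hand": 0}
    - {"translation": [0,0,0],"twist": 0,"hand": 0}
    - {"translation": [0,0,0],"twist": 0,"hand": 0}

```text
time: 3.95
tool_pos: [0.5998, -0.331, 0.0386]
tool_rot: [0.002, 0.987, 0.158, 0.002]
contact_force: [0.3, -0.6, 6.3]
gripper_width: 0.501
grasp_force: 61.4
```

Call:
apply_moves:
  targets:
    - {"translation": [0,0,-0.3],"twist": 0,"hand": 0}
    - {"translation": [0,0,-0.45],"twist": 0,"hand": 0}
    - {"translation": [0,0,-0.5],"twist": 0,"hand": 0}
    - {"translation": [0,0,-0.5],"twist": 0,"hand": 0}
    - {"translation": [0,0,-0.45],"twist": 0,"hand": 0}
    - {"translation": [0.1,-0.4,0],"twist": 0,"hand": 0}
    - {"translation": [0.14,-0.45,0],"twist": 0,"hand": 0}
    - {"translation": [0.14,-0.45,0],"twist": 0,"hand": 0}

```text
time: 4.75
tool_pos: [0.5932, -0.1931, 0.2563]
tool_rot: [0.0, 0.988, 0.158, 0.001]
contact_force: [0.6, 0.3, -1.5]
gripper_width: 0.502
grasp_force: 61.2
```

Call:
apply_moves:
  targets:
    - {"translation": [0.14,-0.45,0],"twist": 0,"hand": 0}
    - {"translation": [0.14,-0.45,0],"twist": 0,"hand": 0}
    - {"translation": [0.14,-0.45,0],"twist": 0,"hand": 0}
    - {"translation": [0.14,-0.4,0],"twist": 0,"hand": 0}
    - {"translation": [0,0,0],"twist": 0,"hand": 0}
    - {"translation": [0,0,0],"twist": 0,"hand": 0}

```text
time: 5.35
tool_pos: [0.5918, -0.0097, 0.2556]
tool_rot: [0.0, 0.987, 0.159, 0.0]
contact_force: [0.7, 0.4, -0.1]
gripper_width: 0.504
grasp_force: 61.3
```

Run:
```python
from h import *
p,R=tool();print(p,R.round(3).tolist())
im=grab_frame("wrist");cv2.imwrite("pics/e.png",cv2.cvtColor(im,cv2.COLOR_RGB2BGR))
g=p+R@[0,0,.003];print("TCP-top px",proj("wrist",[p[0],p[1],p[2]+.012]))
for n in("spindle_foot","lever_pad","sleeve_1"):print(n,[(np.round(r["point"],3).tolist(),round(r["score"],2),proj("wrist",r["point"]).round().tolist()) for r in recognise("wrist",n)])
```

```text
[ 0.59177908 -0.0096504   0.25564171] [[0.949, 0.315, 0.0], [0.315, -0.949, -0.001], [0.0, 0.001, -1.0]]
TCP-top px [251.02737357 279.32158774]
spindle_foot [([0.65, -0.002, 0.041], 0.59, [261.0, 117.0])]
lever_pad []
sleeve_1 [([0.627, 0.251, 0.04], 0.84, [31.0, 63.0]), ([0.593, -0.012, 0.259], 0.82, [254.0, 268.0]), ([0.547, 0.241, 0.05], 0.6, [27.0, 138.0])]
```

View pics/e.png

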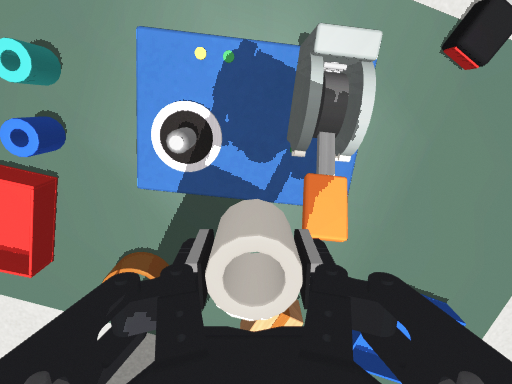

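The wrist picture shows the sleeve rim centre at (254,279), the turntable ring at (186,136), the spindle tip at (178,142) and the pad at (325,207). The base corners are near (137,28) and (137,187).

Run:
```python
from h import *
p,R=tool()
r=lambda u,z:ray("wrist",u,z)[:2].round(4)
print("sleeve",r((254,279),p[2]+.0114))
print("foot",rim("wrist",r((186,136),.046),.046,45,190), r((186,136),.046),"tip",r((177.5,142),.091))
c1,c2,c3,c4=[r(q,.04) for q in((137,28),(137,187),(305,204),(310,46))]
print(c1,c2,c3,c4)
for d in(c1-c2,):print("yaw x",np.degrees(np.arctan2(d[1],d[0])))
for d in(c2-c3,c1-c4):print("yaw y",np.degrees(np.arctan2(-d[0],d[1])))
print("pad",r((325,207),.153))
```

```text
sleeve [ 0.592  -0.0121]
foot [([0.5928, 0.0842], 0.0085, 172.5), ([0.6025, 0.0747], 0.0358, 1303.0)] [0.6041 0.0726] tip [0.6037 0.0706]
[0.6953 0.1496] [0.5252 0.1152] [ 0.5679 -0.0864] [ 0.7352 -0.0279]
yaw x 11.432954073956765
yaw y 11.958824284570806
yaw y 12.668861502825
pad [ 0.6021 -0.0702]
```

Call:
apply_moves:
  targets:
    - {"translation": [0.19,-0.38,0],"twist": 0,"hand": 0}
    - {"translation": [0.19,-0.38,0],"twist": 0,"hand": 0}
    - {"translation": [0,0,0.4],"twist": 0,"hand": 0}
    - {"translation": [0,0,0.4],"twist": 0,"hand": 0}
    - {"translation": [0,0,0.15],"twist": 0,"hand": 0}
    - {"translation": [0,0,0],"twist": 0,"hand": 0}

```text
time: 6.2
tool_pos: [0.6024, 0.0727, 0.1569]
tool_rot: [-0.0, 0.987, 0.158, -0.003]
contact_force: [-0.8, 0.5, -0.8]
gripper_width: 0.503
grasp_force: 61.3
```

Run:
```python
from h import *
p,R=tool();print(p)
ims=[]
for c in("scene","side"):
  im=grab_frame(c);u,v=proj(c,[.604,.073,.1]).astype(int)
  ims.append(cv2.resize(im[v-32:v+32,u-32:u+32],(390,390),interpolation=cv2.INTER_CUBIC));print(c,u,v)
cv2.imwrite("pics/f.png",cv2.cvtColor(np.hstack(ims),cv2.COLOR_RGB2BGR))
```

```text
[0.60240058 0.07268987 0.1569002 ]
scene 246 213
side 223 196
```

View pics/f.png

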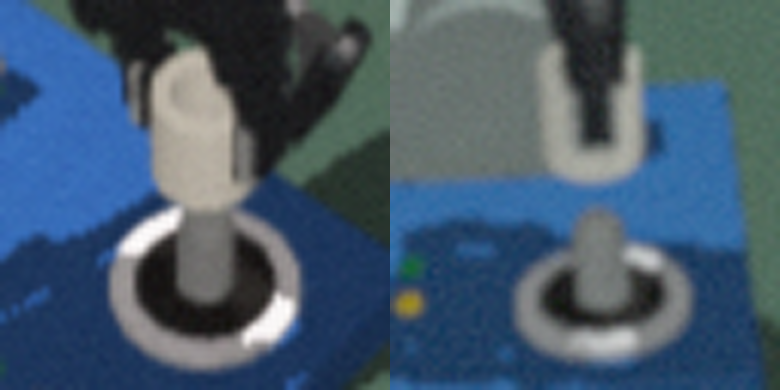

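In both crops the sleeve axis lines up with the spindle axis: scene x is about 206 for both, and side about 594 against 595 once extrapolated up. I lower it gradually.

Call:
apply_moves:
  targets:
    - {"translation": [0,0,0.15],"twist": 0,"hand": 0}
    - {"translation": [0,0,0.15],"twist": 0,"hand": 0}
    - {"translation": [0,0,0.1],"twist": 0,"hand": 0}
    - {"translation": [0,0,0],"twist": 0,"hand": 0}

```text
time: 6.7
tool_pos: [0.6028, 0.0736, 0.1176]
tool_rot: [-0.0, 0.987, 0.158, -0.002]
contact_force: [-0.2, -0.8, -1.5]
gripper_width: 0.501
grasp_force: 61.3
```

Call:
apply_moves:
  targets:
    - {"translation": [0,0,0.12],"twist": 0,"hand": 0}
    - {"translation": [0,0,0.12],"twist": 0,"hand": 0}
    - {"translation": [0,0,0.06],"twist": 0,"hand": 0}
    - {"translation": [0,0,0],"twist": 0,"hand": 0}

```text
time: 7.1
tool_pos: [0.6034, 0.0734, 0.0885]
tool_rot: [-0.0, 0.987, 0.158, -0.001]
contact_force: [0.2, 1.7, 0.1]
gripper_width: 0.508
grasp_force: 61.3
```

Call:
apply_moves:
  targets:
    - {"translation": [0,0,0.03],"twist": 0,"hand": 0}
    - {"translation": [0,0,0.01],"twist": 0,"hand": 0}
    - {"translation": [0,0,0],"twist": 0,"hand": 0.9}
    - {"translation": [0,0,0],"twist": 0,"hand": 0.9}
    - {"translation": [0,0,0],"twist": 0,"hand": 0.9}
    - {"translation": [0,0,0],"twist": 0,"hand": 0.9}
    - {"translation": [0,0,0],"twist": 0,"hand": 0.9}

```text
time: 7.8
tool_pos: [0.6044, 0.0735, 0.0865]
tool_rot: [0.0, 0.987, 0.158, 0.0]
contact_force: [0.3, -0.2, 0.3]
gripper_width: 0.901
grasp_force: 0.0
```

Call:
apply_moves:
  targets:
    - {"translation": [0,0,-0.2],"twist": 0,"hand": 0.9}
    - {"translation": [0,0,-0.4],"twist": 0,"hand": 0.9}
    - {"translation": [0,0,-0.5],"twist": 0,"hand": 1}
    - {"translation": [0,0,-0.5],"twist": 0,"hand": 1}
    - {"translation": [0,0,0],"twist": 0,"hand": 1}

```text
time: 8.3
tool_pos: [0.6085, 0.0736, 0.2569]
tool_rot: [0.001, 0.987, 0.158, 0.008]
contact_force: [1.2, -0.6, 1.3]
gripper_width: 1.0
grasp_force: 0.0
```

Run:
```python
from h import *
p,R=tool();print(p)
ims=[]
for c in("scene","side"):
  im=grab_frame(c);u,v=proj(c,[.604,.073,.08]).astype(int)
  ims.append(cv2.resize(im[v-32:v+32,u-32:u+32],(390,390),interpolation=cv2.INTER_CUBIC))
cv2.imwrite("pics/g.png",cv2.cvtColor(np.hstack(ims),cv2.COLOR_RGB2BGR))
```

```text
[0.60848407 0.07359261 0.2568965 ]
```

View pics/g.png

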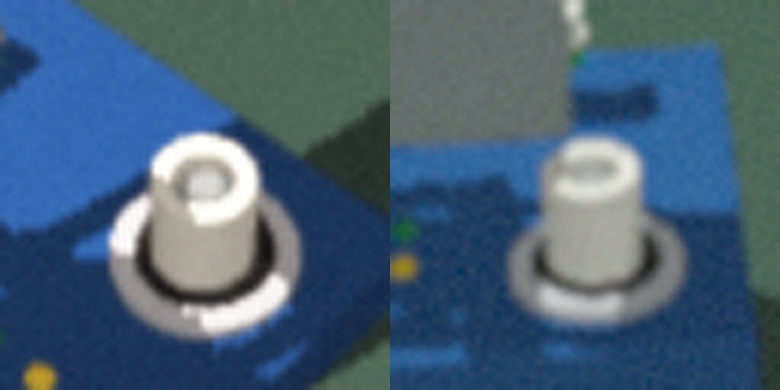

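The sleeve is fully home: the spindle tip shows inside its rim at crop (205,180), and its base sits on the black disc. For the tight one, obstacles are teal, blue and blue, so I turn the closing line to about 160° to stay clear of them.

Call:
apply_moves:
  targets:
    - {"translation": [0.12,-0.45,0],"twist": 0,"hand": 0.9}
    - {"translation": [0.12,-0.45,0],"twist": 0,"hand": 0.9}
    - {"translation": [0.12,-0.45,0],"twist": 0,"hand": 0.9}
    - {"translation": [0.13,-0.45,0],"twist": 0,"hand": 0.9}
    - {"translation": [0.13,-0.46,0],"twist": 0,"hand": 0.9}
    - {"translation": [0.13,-0.46,0],"twist": 0,"hand": 0.9}
    - {"translation": [0,0,0],"twist": -1,"hand": 0.9}
    - {"translation": [0,0,0],"twist": -1,"hand": 0.9}

```text
time: 9.2
tool_pos: [0.589, 0.3567, 0.2429]
tool_rot: [0.001, 0.966, 0.259, -0.002]
contact_force: [-0.1, -0.4, -0.5]
gripper_width: 0.901
grasp_force: 0.0
```

Call:
apply_moves:
  targets:
    - {"translation": [0,0,0],"twist": -1,"hand": 0.9}
    - {"translation": [0,0,0],"twist": -1,"hand": 0.9}
    - {"translation": [0,0,0],"twist": -1,"hand": 0.9}
    - {"translation": [0,0,0],"twist": -1,"hand": 0.9}
    - {"translation": [0,0,0],"twist": -1,"hand": 0.9}
    - {"translation": [0,0,0],"twist": -1,"hand": 0.9}
    - {"translation": [0,0,0],"twist": -1,"hand": 0.9}
    - {"translation": [0,0,0],"twist": 0,"hand": 0.9}

```text
time: 10.0
tool_pos: [0.5897, 0.3548, 0.2434]
tool_rot: [-0.0, 0.82, 0.572, -0.002]
contact_force: [0.9, 0.3, 0.8]
gripper_width: 0.901
grasp_force: 0.0
```

Run:
```python
from h import *
p,R=tool();print(p,R.round(3).tolist())
for t in(100,120,150,190):print(t,rim("wrist",[.594,.356],.05,40,t))
print([(np.round(r["point"],3).tolist(),round(r["score"],2),proj("wrist",r["point"]).round().tolist()) for r in recognise("wrist","sleeve_1")])
cv2.imwrite("pics/i.png",cv2.cvtColor(grab_frame("wrist"),cv2.COLOR_RGB2BGR))
```

```text
[0.5896575  0.35484385 0.24344706] [[0.346, 0.938, -0.004], [0.938, -0.346, -0.002], [-0.003, -0.003, -1.0]]
100 [([0.6026, 0.3441], 0.0307, 2060.5), ([0.5786, 0.386], 0.0218, 664.0)]
120 [([0.5952, 0.3567], 0.0229, 1290.0), ([0.5791, 0.3872], 0.0212, 664.5)]
150 [([0.5951, 0.3566], 0.0225, 1239.0)]
190 [([0.5942, 0.3542], 0.0208, 1052.0)]
[([0.623, 0.275, 0.051], 0.97, [303.0, 224.0]), ([0.596, 0.356, 0.051], 0.81, [259.0, 169.0]), ([0.68, 0.399, 0.048], 0.7, [319.0, 104.0])]
```

View pics/i.png

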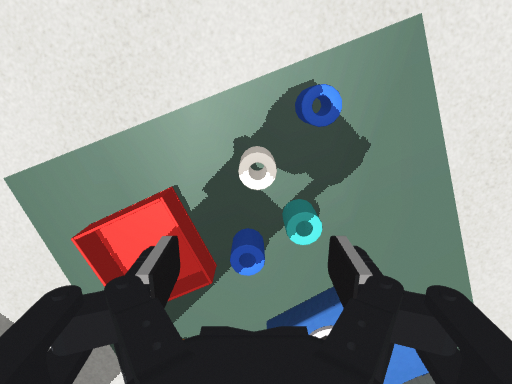

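The white sleeve is at (258,167). The teal one (302,222) and the blue one (247,252) are clear of the finger line, and the small bore is confirmed. I descend and grip.

Call:
apply_moves:
  targets:
    - {"translation": [0.02,0.05,0.3],"twist": 0,"hand": 0.9}
    - {"translation": [0,0,0.5],"twist": 0,"hand": 0.9}
    - {"translation": [0,0,0.5],"twist": 0,"hand": 0.9}
    - {"translation": [0,0,0.4],"twist": 0,"hand": 0.9}
    - {"translation": [0,0,0.25],"twist": 0,"hand": 0.9}
    - {"translation": [0,0,0.12],"twist": 0,"hand": 0.9}
    - {"translation": [0,0,0],"twist": 0,"hand": 0}
    - {"translation": [0,0,0],"twist": 0,"hand": 0}

```text
time: 11.1
tool_pos: [0.597, 0.356, 0.0411]
tool_rot: [0.0, 0.82, 0.572, 0.001]
contact_force: [-0.5, -0.0, 1.0]
gripper_width: 0.578
grasp_force: 0.0
```

Call:
apply_moves:
  targets:
    - {"translation": [0,0,0],"twist": 0,"hand": 0}
    - {"translation": [0,0,0],"twist": 0,"hand": 0}
    - {"translation": [0,0,0],"twist": 0,"hand": 0}
    - {"translation": [0,0,0],"twist": 0,"hand": 0}
    - {"translation": [0,0,-0.3],"twist": 0,"hand": 0}
    - {"translation": [0,0,-0.4],"twist": 0,"hand": 0}
    - {"translation": [0,0,-0.4],"twist": 0,"hand": 0}
    - {"translation": [0,0,0],"twist": 0,"hand": 0}

```text
time: 11.9
tool_pos: [0.5997, 0.3573, 0.1582]
tool_rot: [0.001, 0.82, 0.572, 0.007]
contact_force: [0.9, -0.5, 0.9]
gripper_width: 0.491
grasp_force: 60.9
```

Run:
```python
from h import *
p,R=tool();print(p,R.round(3).tolist())
im=grab_frame("scene").astype(int)
for c in("scene","side","wrist"):
  im=grab_frame(c).astype(int);m=((im[...,0]>140)&(im[...,1]<60)&(im[...,2]<60)).astype(np.uint8)
  if c!="wrist": print(c,[(np.round(r["point"],3).tolist(),round(r["score"],2)) for r in recognise(c,"red_tray")])
  n,l,st,ce=cv2.connectedComponentsWithStats(m);k=1+st[1:,4].argmax();ys,xs=np.nonzero(l==k)
  q=cv2.approxPolyDP(cv2.convexHull(np.c_[xs,ys].astype(np.int32)),5,True)[:,0]
  print(c,[(a.tolist(),ray(c,a,.045)[:2].round(3).tolist()) for a in q])
```

```text
[0.59966642 0.357304   0.15816833] [[0.346, 0.938, 0.012], [0.938, -0.346, 0.006], [0.01, 0.01, -1.0]]
scene []
scene [([396, 252], [0.352, 0.353]), ([363, 282], [0.478, 0.364]), ([357, 277], [0.48, 0.346]), ([364, 241], [0.392, 0.283]), ([377, 237], [0.357, 0.294])]
side [([0.416, 0.286, 0.008], 0.78)]
side [([315, 308], [0.354, 0.385]), ([259, 307], [0.47, 0.396]), ([261, 255], [0.484, 0.235]), ([311, 256], [0.363, 0.226])]
wrist [([73, 304], [0.403, 0.315]), ([37, 276], [0.389, 0.352]), ([48, 271], [0.401, 0.353])]
```

Call:
apply_moves:
  targets:
    - {"translation": [-0.24,-0.29,0],"twist": 0,"hand": 0}
    - {"translation": [-0.25,-0.3,0],"twist": 0,"hand": 0}
    - {"translation": [-0.25,-0.3,0],"twist": 0,"hand": 0}
    - {"translation": [-0.24,-0.29,0],"twist": 0,"hand": 0}
    - {"translation": [-0.24,-0.29,0],"twist": 0,"hand": 0}
    - {"translation": [0,0,0.2],"twist": 0,"hand": 0}
    - {"translation": [0,0,0.2],"twist": 0,"hand": 0}
    - {"translation": [0,0,0],"twist": 0,"hand": 0}

```text
time: 13.0
tool_pos: [0.4127, 0.2903, 0.1051]
tool_rot: [-0.001, 0.82, 0.572, -0.004]
contact_force: [0.4, -0.7, -0.7]
gripper_width: 0.489
grasp_force: 61.0
```

Call:
apply_moves:
  targets:
    - {"translation": [0.03,0.06,0.2],"twist": 0,"hand": 0}
    - {"translation": [0,0,0.2],"twist": 0,"hand": 0}
    - {"translation": [0,0,0.15],"twist": 0,"hand": 0}
    - {"translation": [0,0,0],"twist": 0,"hand": 0}
    - {"translation": [0,0,0],"twist": 0,"hand": 0.7}
    - {"translation": [0,0,0],"twist": 0,"hand": 0.7}
    - {"translation": [0,0,0],"twist": 0,"hand": 0.7}
    - {"translation": [0,0,0],"twist": 0,"hand": 0.7}

```text
time: 13.8
tool_pos: [0.4231, 0.2929, 0.0553]
tool_rot: [0.0, 0.82, 0.572, 0.001]
contact_force: [-0.5, 0.1, 0.3]
gripper_width: 0.696
grasp_force: 0.0
```

Call:
apply_moves:
  targets:
    - {"translation": [0,0,-0.2],"twist": 0,"hand": 0.7}
    - {"translation": [0,0,-0.4],"twist": 0,"hand": 0.7}
    - {"translation": [0,0,-0.5],"twist": 0,"hand": 0.7}
    - {"translation": [0,0,-0.5],"twist": 0,"hand": 0}
    - {"translation": [0,0,-0.5],"twist": 0,"hand": 0}
    - {"translation": [0,0,0],"twist": 0,"hand": 0}

```text
time: 14.4
tool_pos: [0.4259, 0.2944, 0.2747]
tool_rot: [0.001, 0.82, 0.572, 0.008]
contact_force: [-0.1, 0.4, -0.2]
gripper_width: 0.194
grasp_force: 0.0
```

Run:
```python
from h import *
p,R=tool();print(p,R.round(3).tolist())
print([(np.round(r["point"],3).tolist(),round(r["score"],2)) for c in("side","scene") if grab_frame(c) is not None for r in recognise(c,"sleeve_1")])
print([(np.round(r["point"],3).tolist(),round(r["score"],2)) for c in("side","scene") for r in recognise(c,"lever_pad")])
# lever geometry
S=np.array([.6037,.0727])
for yaw in np.radians([11,12,13]):
  M=np.array([[np.cos(yaw),-np.sin(yaw)],[np.sin(yaw),np.cos(yaw)]]);P=S+M@[.05,-.14]
  print(P.round(4),"rest",(P+M@[-.0805,0]).round(4),"notch",(P+M@[-.096,0]).round(4))
```

```text
[0.42592246 0.29435922 0.27469289] [[0.345, 0.938, 0.015], [0.938, -0.346, 0.008], [0.012, 0.012, -1.0]]
[([0.599, 0.087, 0.082], 0.86), ([0.675, 0.407, 0.044], 0.76), ([0.539, 0.267, 0.041], 0.7), ([0.419, 0.3, 0.041], 0.68), ([0.616, 0.284, 0.04], 0.56), ([0.61, 0.085, 0.088], 0.85), ([0.631, 0.272, 0.045], 0.75), ([0.554, 0.254, 0.048], 0.75), ([0.683, 0.398, 0.051], 0.73), ([0.43, 0.296, 0.05], 0.66)]
[([0.601, 0.086, 0.082], 0.7), ([0.604, -0.054, 0.151], 0.49), ([0.618, -0.063, 0.141], 0.87)]
[ 0.6795 -0.0552] rest [ 0.6005 -0.0705] notch [ 0.5853 -0.0735]
[ 0.6817 -0.0538] rest [ 0.603  -0.0706] notch [ 0.5878 -0.0738]
[ 0.6839 -0.0525] rest [ 0.6055 -0.0706] notch [ 0.5904 -0.0741]
```

The tight sleeve is in the red tray, recognised at (0.42, 0.30). The closed gripper now goes over the pad.

Call:
apply_moves:
  targets:
    - {"translation": [-0.32,0.31,0],"twist": 0,"hand": 0}
    - {"translation": [-0.32,0.31,0],"twist": 0,"hand": 0}
    - {"translation": [-0.32,0.31,0],"twist": 0,"hand": 0}
    - {"translation": [-0.32,0.32,0],"twist": 0,"hand": 0}
    - {"translation": [-0.32,0.32,0],"twist": 0,"hand": 0}
    - {"translation": [-0.32,0.32,0],"twist": 0,"hand": 0}
    - {"translation": [-0.32,0.31,0],"twist": 0,"hand": 0}
    - {"translation": [-0.32,0.31,0],"twist": 0,"hand": 0}

```text
time: 15.5
tool_pos: [0.5692, -0.0362, 0.2622]
tool_rot: [-0.001, 0.82, 0.572, -0.001]
contact_force: [0.4, 0.1, -0.8]
gripper_width: 0.001
grasp_force: 0.0
```

Call:
apply_moves:
  targets:
    - {"translation": [-0.31,0.31,0],"twist": 0,"hand": 0}
    - {"translation": [0,0,0],"twist": 1,"hand": 0}
    - {"translation": [0,0,0],"twist": 1,"hand": 0}
    - {"translation": [0,0,0],"twist": 1,"hand": 0}
    - {"translation": [0,0,0],"twist": 1,"hand": 0}
    - {"translation": [0,0,0],"twist": 1,"hand": 0}
    - {"translation": [0,0,0],"twist": 1,"hand": 0}
    - {"translation": [0,0,0],"twist": 1,"hand": 0}

```text
time: 16.3
tool_pos: [0.5871, -0.0741, 0.262]
tool_rot: [-0.001, 0.967, 0.254, -0.002]
contact_force: [-0.6, -0.8, 0.0]
gripper_width: -0.001
grasp_force: 0.0
```

Call:
apply_moves:
  targets:
    - {"translation": [0,0,0],"twist": 1,"hand": 0}
    - {"translation": [0,0,0],"twist": 1,"hand": 0}
    - {"translation": [0,0,0],"twist": 1,"hand": 0}
    - {"translation": [0,0,0],"twist": 0,"hand": 0}

```text
time: 16.7
tool_pos: [0.5871, -0.0741, 0.2622]
tool_rot: [-0.001, 0.994, 0.109, -0.002]
contact_force: [0.3, 0.7, 0.7]
gripper_width: 0.001
grasp_force: 0.0
```

Run:
```python
from h import *
p,R=tool();print(p,R.round(3).tolist(),state()["contact_force"],state()["gripper_width"])
print("delta",(R.T@(np.array([.5917,-.0729,.2])-p)).round(4))
cv2.imwrite("pics/j.png",cv2.cvtColor(grab_frame("wrist"),cv2.COLOR_RGB2BGR))
print("tip px",proj("wrist",p+R@[0,0,.022]))
```

```text
[ 0.58714533 -0.07406852  0.26219238] [[0.976, 0.216, -0.003], [0.216, -0.976, 0.001], [-0.003, -0.002, -1.0]] [0.31728133 0.69505346 0.72815861] 0.0010702373058825094
delta [ 0.0049 -0.0001  0.0622]
tip px [253.3132003  243.06980279]
```

View pics/j.png

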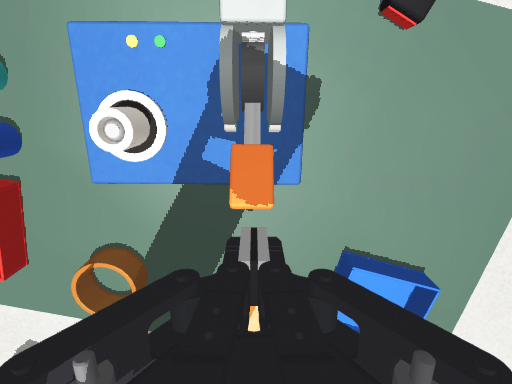

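The lever points straight down the image at x 252, with the tips at 253, so it is centred on the pad (252,176). I shift 5 mm and press down.

Call:
apply_moves:
  targets:
    - {"translation": [0.05,0,0.4],"twist": 0,"hand": 0}
    - {"translation": [0,0,0.3],"twist": 0,"hand": 0}
    - {"translation": [0,0,0.15],"twist": 0,"hand": 0}
    - {"translation": [0,0,0.15],"twist": 0,"hand": 0}
    - {"translation": [0,0,0.15],"twist": 0,"hand": 0}
    - {"translation": [0,0,0],"twist": 0,"hand": 0}

```text
time: 17.35
tool_pos: [0.5928, -0.0733, 0.1482]
tool_rot: [0.0, 0.994, 0.109, -0.0]
contact_force: [1.2, -0.8, 2.1]
gripper_width: 0.002
grasp_force: 1.5
```

Call:
apply_moves:
  targets:
    - {"translation": [0,0,0.1],"twist": 0,"hand": 0}
    - {"translation": [0,0,0.1],"twist": 0,"hand": 0}
    - {"translation": [0,0,0],"twist": 0,"hand": 0}

```text
time: 17.65
tool_pos: [0.5928, -0.0733, 0.1292]
tool_rot: [0.0, 0.994, 0.109, 0.0]
contact_force: [0.4, -0.2, 1.3]
gripper_width: 0.002
grasp_force: 0.5
```

Call:
apply_moves:
  targets:
    - {"translation": [0,0,0.06],"twist": 0,"hand": 0}
    - {"translation": [0,0,0.06],"twist": 0,"hand": 0}
    - {"translation": [0,0,0],"twist": 0,"hand": 0}

```text
time: 17.95
tool_pos: [0.5929, -0.0734, 0.118]
tool_rot: [0.0, 0.994, 0.109, 0.0]
contact_force: [-2.8, -1.2, 4.9]
gripper_width: 0.0
grasp_force: 2.5
```

Call:
apply_moves:
  targets:
    - {"translation": [0,0,0.05],"twist": 0,"hand": 0}
    - {"translation": [0,0,0],"twist": 0,"hand": 0}

```text
time: 18.15
tool_pos: [0.5932, -0.0734, 0.1131]
tool_rot: [0.0, 0.994, 0.109, 0.0]
contact_force: [-2.4, -0.6, 3.8]
gripper_width: 0.0
grasp_force: 2.5
```

Call:
apply_moves:
  targets:
    - {"translation": [0,0,0.03],"twist": 0,"hand": 0}
    - {"translation": [0,0,0],"twist": 0,"hand": 0}

```text
time: 18.35
tool_pos: [0.5933, -0.0733, 0.1102]
tool_rot: [0.0, 0.994, 0.109, 0.001]
contact_force: [-2.3, -1.6, 4.0]
gripper_width: 0.001
grasp_force: 2.3
```

Call:
apply_moves:
  targets:
    - {"translation": [0,0,0.03],"twist": 0,"hand": 0}
    - {"translation": [0,0,0],"twist": 0,"hand": 0}

```text
time: 18.55
tool_pos: [0.5935, -0.0733, 0.1072]
tool_rot: [0.0, 0.994, 0.109, 0.001]
contact_force: [-0.7, -0.5, 4.8]
gripper_width: -0.001
grasp_force: 2.0
```

Run:
```python
from h import *
p,R=tool();print(p,np.mean([ (grab_frame("side"),state()["contact_force"])[1] for _ in range(6)],0))
ims=[]
for c in("side","scene"):
  im=grab_frame(c);u,v=proj(c,[.63,-.06,.1]).astype(int);ims.append(cv2.resize(im[v-30:v+30,u-30:u+30],(390,390),interpolation=cv2.INTER_CUBIC));print(c,u,v)
cv2.imwrite("pics/k.png",cv2.cvtColor(np.hstack(ims),cv2.COLOR_RGB2BGR))
```

```text
[ 0.59352888 -0.07330533  0.10721244] [ 0.74062283 -0.60665147  4.64319305]
side 223 172
scene 207 185
```

View pics/k.png

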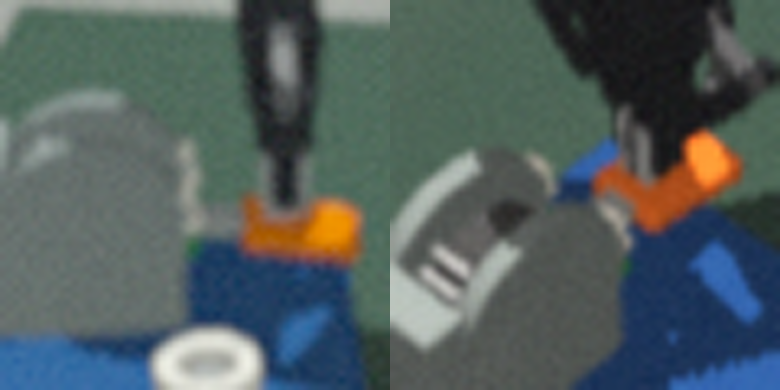

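The pad is just below level and the lever is still a little above the green mark at (193,245). I step finely while watching the force.

Call:
apply_moves:
  targets:
    - {"translation": [0,0,0.015],"twist": 0,"hand": 0}
    - {"translation": [0,0,0],"twist": 0,"hand": 0}

```text
time: 19.15
tool_pos: [0.5936, -0.0732, 0.1055]
tool_rot: [0.0, 0.994, 0.109, 0.001]
contact_force: [3.4, -0.7, 5.1]
gripper_width: 0.002
grasp_force: 2.4
```

```bash
cat > f.py <<'E'
from h import *
p,R=tool();print(p.round(4),np.mean([ (grab_frame("side"),state()["contact_force"])[1] for _ in range(6)],0).round(2))
E
python3 f.py
```

```text
[ 0.5936 -0.0732  0.1055] [ 2.38 -0.7   5.44]
```

Call:
apply_moves:
  targets:
    - {"translation": [0,0,0.015],"twist": 0,"hand": 0}
    - {"translation": [0,0,0],"twist": 0,"hand": 0}

```text
time: 19.65
tool_pos: [0.5938, -0.0732, 0.1041]
tool_rot: [0.0, 0.994, 0.109, 0.001]
contact_force: [2.2, -1.2, 5.0]
gripper_width: 0.007
grasp_force: 2.3
```

```bash
python3 f.py
```

```text
[ 0.5938 -0.0732  0.1041] [ 2.65 -0.69  5.37]
```

Call:
apply_moves:
  targets:
    - {"translation": [0,0,0.015],"twist": 0,"hand": 0}
    - {"translation": [0,0,0],"twist": 0,"hand": 0}

```text
time: 20.15
tool_pos: [0.5939, -0.0732, 0.103]
tool_rot: [0.0, 0.994, 0.109, 0.002]
contact_force: [1.6, -1.0, 7.5]
gripper_width: 0.001
grasp_force: 3.2
```

```bash
python3 f.py
python3 - <<'E'
from h import *
im=grab_frame("wrist");cv2.imwrite("pics/l.png",cv2.cvtColor(im,cv2.COLOR_RGB2BGR))
im=grab_frame("side").astype(int);m=((im[...,0]>150)&(im[...,2]<70)&(im[...,1]<190)).astype(np.uint8)
u,v=proj("side",[.59,-.07,.08]).astype(int);ys,xs=np.nonzero(m[v-15:v+15,u-20:u+20]);print(xs.mean()+u-20,ys.mean()+v-15,proj("side",[.5878,-.0738,.072]),proj("side",[.5878,-.0738,.078]))
E
```

```text
[ 0.5939 -0.0732  0.103 ] [ 1.59 -0.36  6.68]
240.1443298969072 178.68041237113403 [238.44440382 178.4459026 ] [238.38019352 176.77323736]
```

Call:
apply_moves:
  targets:
    - {"translation": [0,0,-0.008],"twist": 0,"hand": 0}
    - {"translation": [0,0,0],"twist": 0,"hand": 0}
    - {"translation": [0,0,0],"twist": 0,"hand": 0}

```text
time: 20.85
tool_pos: [0.5937, -0.0732, 0.1035]
tool_rot: [0.0, 0.994, 0.109, 0.001]
contact_force: [1.8, -0.6, 5.1]
gripper_width: -0.003
grasp_force: 2.5
```

```bash
python3 f.py
python3 - <<'E'
from h import *
grab_frame("side")
for n in("sleeve_1","tape_roll","carton"):print(n,[np.round(r["point"],3).tolist() for r in recognise("side",n)])
E
```

```text
[ 0.5937 -0.0732  0.1035] [ 1.97 -0.08  5.55]
sleeve_1 [[0.616, 0.284, 0.039], [0.675, 0.408, 0.042], [0.541, 0.269, 0.037], [0.416, 0.301, 0.042], [0.596, 0.092, 0.081]]
tape_roll [[0.371, 0.11, 0.03]]
carton [[0.38, -0.08, 0.035]]
```

```bash
python3 -c "
from plant import *
print(job_done())"
```

```text
the job is handed in; nothing more can be done
None
```

I handed the job in at about 21 s: the fitting sleeve is fully home on the spindle, the tight one is in the red tray, and the lever is held at what force and geometry indicate is the third notch (not seen directly against the green mark); I told the sleeves apart by their bores in the images and did not try the tight one on the spindle.

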